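# Step the photometer's filter and hold the cuvette carriage at the index

### The arm

A 7-joint arm with a two-finger parallel gripper is mounted at the origin on the work surface. World frame = base frame: x ahead of the robot, y to its left, z up, the work surface at z = 0. Lengths are in m, angles in rad, forces in N, time in s.
With the tool pointing down it reaches from about 0.425 to 0.875 m from the base axis. Payload 4.7 kg.
Tool frame: the origin (TCP) lies midway between the tips of the shut fingers; the grasp point (between the pads) lies 19 mm behind it; z points along the fingers, y is the line along which they close (so a half turn about z gives the same grasp; the last joint's range is limited). The gripper opens to 85 mm and grips with 20 to 120 N. Pads are 22 mm wide; open, the fingers measure 114 mm over their backs; the gripper's body (76 mm by 85 mm) begins 54 mm behind the grasp point. The pads swing forward as they close: fully open they stand 13 mm farther back than shut.
Start: joints at [-1.301, 0.321, -0.07, 1.45, 0.023, 1.371, -0.057], TCP at [0.164, 0.629, 0.231] pointing down, gripper open.
Joint ranges: [-2.86, 2.86], [-0.3, 2.09], [-1.38, 1.24], [0.06, 2.45], [-1.56, 4.7], [0.09, 2.05], [-2.69, 2.69]. Speed limits (rad/s): [2.57, 2.57, 3.14, 3.14, 3.14, 3.14, 3.14].

### API

Orientations are given as a 3x3 rotation matrix whose columns are the frame's x, y, z axes.
In Python, from plant import env, eyes gives the robot as it stands.
- The arm moves only by the tool arm_command, never from a script. Its argument "moves" is one flat list of numbers, 4 for each row, row after row: the shift along the tool's x, y, z in mm, then the turn about the tool's z in degrees. A call has 1 to 20 rows; each row shifts and turns the commanded pose from where the row before left it, along the tool's axes as they then stand; what a row does not reach is not made up. A row lasts 1/8 s, in which the tool goes at most 62.5 mm and 10.7 degrees, less where a joint would pass 70% of its speed; a pose out of reach is approached as far as the arm can. A call is refused whole if a number of a shift passes 62.5 or a number of a turn 10.7, either way. A call with a gripper value outside its range is refused whole. "fingers" is the opening, from 0 (shut) to 1 (fully open), set as the call begins (left out, the last holds). The fingers move at their own pace and stop on an object; "force" is the grip in N (left out, the last holds). Time passes only in rows, so rows that do not move let the fingers close. It gives the time, the measured TCP pose, the force, the opening and the grip force at its end, in the units of the state.
- env.get_state(): the state, without advancing time (a new reading comes with each control period).
- eyes.read_camera(name): name is "side" or "top"; returns a dict with "frame" (480x640x3 uint8, red, green, blue), "range_z" (480x640 float32, m along the optical axis (not along the pixel's ray), 0 where there is no reading), "vfov" (degrees; the focal length in pixels is half the picture's height over the tangent of half this angle, whatever the lens; pixels are square), "cx", "cy" (the principal point, pixels), "T" (4x4, takes a point from camera to world coordinates). Camera axes: x right, y down, z forward; pixel columns grow to the right and rows downward; lengths in m; the calibration is good to about 2 mm. A picture is of the moment at which its call begins.
- env.job_done(): hands the job in; it is judged then, once.
The state is a dict: "clock": time; "joints": joint angles; "qd": joint speeds; "joint_efforts": joint torques, N m; "eef_pos": TCP position; "eef_rot": TCP orientation; "wrist_force": force on the tool from outside, world axes, zero at the start; "wrist_torque": the same for the moment, N m; "opening": opening from 0.0 (shut) to 1.0 (fully open); "grip_force": force on a finger pad.
Only numpy, scipy, OpenCV 4.12 (cv2) and the standard library are available. Lean on these libraries where they do the work, as an engineer would, in place of code of your own. Each camera call takes 0.05 s, during which the arm holds its last target. There are 200 camera calls.

### The job

Take a reading on the bench photometer: swing the sprung filter lever on top of its housing all the way to its stop and let it spring back home. Then pull the sprung cuvette carriage on the front deck out by its upright grip until its pointer lines up with the index clip on the scale, and keep holding it there: the job finishes with the gripper still holding the carriage at the index. Do not shift the index clip, and leave the bottle, the tube rack and the tray where they stand.

Things in the scene. Friction and masses are not known exactly. Their poses are not given: they have to be found in the camera images.
- photometer: White bench photometer, fixed. Origin: on the bench, mid-width; x points out of its front, away from the robot, turned up to 20 degrees either way; z up. Housing: x -110 to 90 mm, y -150 to 150, top at z 100 (dark lid, display to 103); the lever is on it. Low deck in front: x 90 to 235, same width, top at z 55; carriage and index clip are on it.
- lever_pivot (a point): Axis of the filter lever, on the housing's top at (5, 75, 102) mm in the photometer's frame. The steel lever arm is 14 mm wide, its top 9.5 mm above the pivot point (hub 26 mm across, 10 mm high).
- lever_post (a point): Top centre of the upright black round post at the lever's end, 14 mm in diameter, 70 mm from the axis; its top is 46 mm above the pivot point (148 mm above the bench) and the post stands free for 36 mm above the arm.
- lever (a joint): Filter lever angle (rad), about the vertical axis, counter-clockwise seen from above. 0 home: arm points 0.45 rad clockwise of the photometer's x axis; 0.9 at the hard stop: 0.45 rad counter-clockwise of it. The spring returns it to 0 when let go; it takes about 1 N at the post at home, 2.5 N at the stop.
- carriage_grip (a point): Top centre of the carriage's upright grip, a black square post 20 x 20 mm, sides along the photometer's x and y, top 107 mm above the bench. It rises 45 mm from a steel plate (34 x 40 mm). Home at (130, -70) mm in the photometer's frame, 30 mm clear of the housing; pulled out along the photometer's +x.
- carriage_pointer (a point): Tip of the carriage's pointer, a dark 3 mm wide tongue on the +y side of the plate, 36 mm to +y of the grip's centre and level with it along x, 62 mm above the bench.
- carriage (a joint): How far the carriage is pulled out (m): 0 home, hard stop at 0.080. A spring pulls it back home when let go: about 2.4 N at home, rising 0.8 N per 10 mm.
- index_mark (a point): Near end of the dark 3 mm wide line on the index clip, a small steel clip (10 x 22 mm, top 64 mm above the bench) on the scale strip, 43 mm to +y of the grip's centre. It stands 30 to 60 mm out from the pointer's home, differently each time; the pointer lines up when both have the same x in the photometer's frame. Stiff, stays put unless knocked.
- bottle: White plastic bottle, 68 mm in diameter, 150 mm tall, loose on the bench on the photometer's +y side. Origin: centre of its underside.
- rack: Grey rack of capped tubes, 100 x 50 mm, 84 mm tall, loose on the bench on the photometer's -y side. Origin: centre of its underside.
- tray: Low white divided tray, 70 x 120 mm, 25 mm high, loose on the bench in front of the deck. Origin: centre of its underside.

How it is judged:
By the outcome, as a careful person would: the job done as asked, in the order asked, and still so for the second after the job is handed in, while the arm keeps its last pose, push and grip.
It also fails if it takes over 51 s, if anything falls off the work surface, if the arm or the gripper's body presses on something with over 40 N, if the wrist force passes 120 N, or if a joint passes its speed limit or range.

## Working session

There is one attempt and no reset: what is moved stays moved. The work goes in short steps, Python scripts to look and compute and a tool call to move; the robot and the scene stay as the last step left them, time stands still between calls to the robot, and variables do not carry over. Pictures are saved under pics/ and viewed, at most 10 in all, crops included, and the job is handed in when it is done.

Besides the shell and the picture viewer there is one more tool, called after "Call:" as name(argument=value, ...) on one line, values as JSON. arm_command: Moves the arm, as the interface text tells. Its arguments: {"type":"object","properties":{"moves":{"type":"array"},"fingers":{"type":"number"},"force":{"type":"number"}},"required":["moves"]}

```bash
mkdir -p pics; ls
cat > h.py <<'E'
from plant import env, eyes
import numpy as np, cv2
def cam(n):
    c=eyes.read_camera(n); c['f']=240/np.tan(np.radians(c['vfov'])/2); return c
def save(c,p): cv2.imwrite(p,c['frame'][:,:,::-1])
def ray(c,u,v,z):
    d=c['T'][:3,:3]@np.array([(u-c['cx'])/c['f'],(v-c['cy'])/c['f'],1]); o=c['T'][:3,3]
    return o+d*(z-o[2])/d[2]
def proj(c,p):
    q=np.linalg.inv(c['T'])@np.append(p,1); return q[0]/q[2]*c['f']+c['cx'],q[1]/q[2]*c['f']+c['cy']
def cloud(c):
    v,u=np.mgrid[:480,:640]; z=c['range_z']
    P=np.stack([(u-c['cx'])/c['f']*z,(v-c['cy'])/c['f']*z,z],-1)@c['T'][:3,:3].T+c['T'][:3,3]
    P[z==0]=np.nan; return P
E
python3 - <<'E'
from h import *
for n in("top","side"):
    c=cam(n); save(c,f"pics/{n}1.png"); print(n,c['vfov'],c['cx'],c['cy'],c['T'].round(3).tolist())
s=env.get_state(); print(s['eef_pos'],s['eef_rot'],s['clock'])
E
```

```text
pics
top 48.72508606936319 319.83402885810295 235.3048915809928 [[0.028, -0.996, 0.086, 0.512], [-1.0, -0.028, 0.006, 0.022], [-0.004, -0.086, -0.996, 1.257], [0.0, 0.0, 0.0, 1.0]]
side 48.74141566048808 324.7256662046857 246.70554965883792 [[0.934, -0.274, 0.231, 0.398], [-0.358, -0.693, 0.626, -0.582], [-0.011, -0.667, -0.745, 0.829], [0.0, 0.0, 0.0, 1.0]]
[0.16441515 0.6283643  0.23033068] [[-9.67461892e-01  2.53016561e-01 -3.27987515e-04]
 [ 2.53016750e-01  9.67460430e-01 -1.68536739e-03]
 [-1.09110920e-04 -1.71351506e-03 -9.99998526e-01]] 0.1
```

View pics/top1.png

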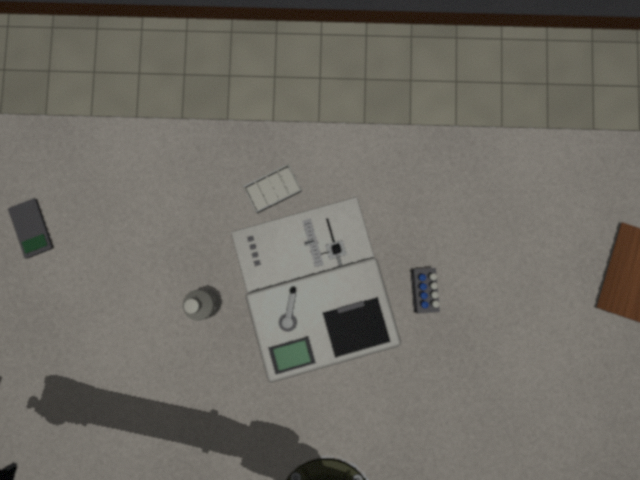

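View pics/side1.png

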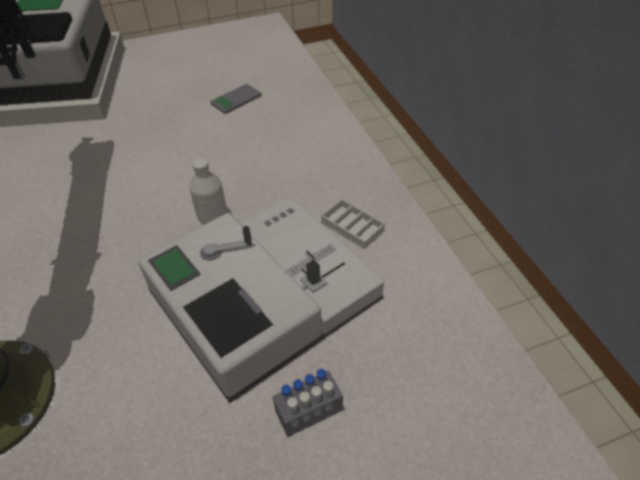

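Top view: the photometer's housing corners are at about (247,292), (376,258), (400,345) and (268,381). The lever post is at (293,290), the grip at (336,248) and the scale at (313,243). The side view shows nothing touching the device. Next I'll fit the pose.

```bash
cat >> h.py <<'E'
def pose(c):
    P=cloud(c); out=[]
    for lo,hi in((.085,.112),(.04,.07)):
        m=((P[...,2]>lo)&(P[...,2]<hi)).astype(np.uint8); m[:, :200]=0; m[:,405:]=0
        m=cv2.morphologyEx(m,cv2.MORPH_OPEN,np.ones((5,5)))
        k=max(cv2.findContours(m,0,2)[0],key=cv2.contourArea)
        z=np.nanmedian(P[...,2][m>0])
        xy=np.array([ray(c,u,v,z)[:2] for u,v in k[:,0]],np.float32)*1000
        out.append((z,cv2.minAreaRect(xy)))
    return out
E
python3 - <<'E'
from h import *
c=cam("top"); s=cam("side")
for o in pose(c): print(o)
corn=[(247,292),(376,258),(400,345),(268,381)]
for k in corn: print(ray(c,*k,.1).round(4))
print('post',ray(c,293,290,.148),'grip',ray(c,336,248,.107),'hub',ray(c,288,322,.11))
print('side post',ray(s,247,229,.148),'grip',ray(s,310,255,.107))
a=cv2.resize(c['frame'][190:300,230:385],None,fx=5,fy=5,interpolation=2)[:,:,::-1]
b=cv2.resize(s['frame'][200:310,230:385],None,fx=5,fy=5,interpolation=2)[:,:,::-1]
cv2.imwrite("pics/t2.png",a); cv2.imwrite("pics/s2.png",b)
E
```

```text
(np.float64(0.10002713412759823), ((430.06805419921875, 18.456939697265625), (198.2078094482422, 297.7154235839844), 17.335939407348633))
(np.float64(0.054183571803841035), ((594.0458374023438, 69.84832000732422), (143.77001953125, 299.0724182128906), 17.36537742614746))
[0.4835 0.1835 0.1   ]
[ 0.5652 -0.095   0.1   ]
[ 0.3795 -0.1502  0.1   ]
[0.2954 0.1309 0.1   ]
post [0.49151345 0.08119794 0.148     ] grip [ 0.58417507 -0.00706275  0.107     ] hub [0.42234327 0.09171125 0.11      ]
side post [0.49595859 0.0811445  0.148     ] grip [0.59050701 0.01606279 0.107     ]
```

View pics/t2.png

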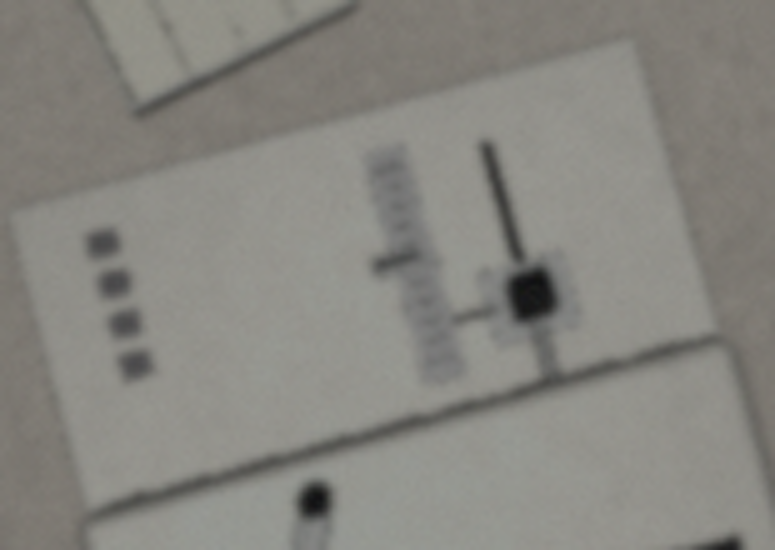

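View pics/s2.png

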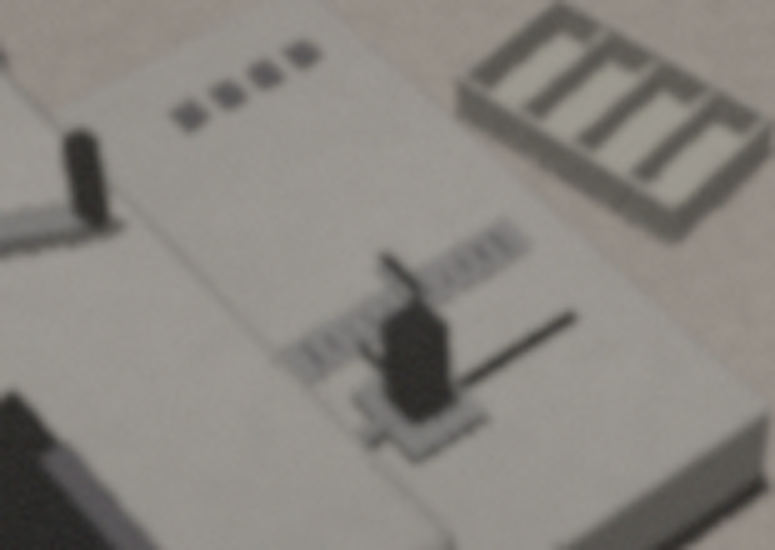

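The crops show the index line's near end at crop (418,257) and the pointer tip at (455,321). The fit gives the origin at about (0.439, 0.021) with yaw 17.35°. Sizes and the grip and post positions agree with the description. Next I'll turn the tool into the photometer's axes and travel to the lever.

```bash
cat >> h.py <<'E'
YAW=np.radians(17.35); O=np.array([.4392,.0214,0])
R=np.array([[np.cos(YAW),-np.sin(YAW),0],[np.sin(YAW),np.cos(YAW),0],[0,0,1]])
ph=lambda p: ((np.asarray(p)-O)@R*1000).round(1)
def st():
    s=env.get_state(); print('t',s['clock'],'tcp ph',ph(s['eef_pos']),'yaw err',round(float(np.degrees(np.arcsin(s['eef_rot'][:,1]@R[:,0]))),2),'F ph',(s['wrist_force']@R).round(1),'open',round(s['opening'],3),'grip',s['grip_force'])
E
python3 - <<'E'
from h import *
c=cam("top")
t=lambda u,v,z: ph(ray(c,230+(u+.5)/5-.5,190+(v+.5)/5-.5,z))
print('idx near/far',t(418,257,.064),t(377,267,.064),'ptr tip/base',t(455,321,.062),t(490,312,.062),'grip',t(532,293,.107),'post',t(315,500,.148))
print('bottle cap',ph(ray(c,192,303,.15))); st()
E
```

```text
idx near/far [161.3 -27.   64. ] [162.  -8.  64.] ptr tip/base [129.1 -35.3  62. ] [128.7 -51.6  62. ] grip [129.5 -70.3 107. ] post [ 68.8  42.1 148. ]
bottle cap [ 98.7 250.3 150. ]
t 0.25 tcp ph [-81.1 661.5 230.8] yaw err 32.01 F ph [-0.1 -0.3 -0.2] open 0.998 grip 0.0
```

Call:
arm_command(moves=[0, 0, 0, -10.7, 0, 0, 0, -10.7, 0, 0, 0, -10.7, -30, 0, 0, 0, -30, 0, 0, 0, -30, 0, 0, 0, -30, 0, 0, 0, -30, 0, 0, 0, 0, -50, 0, 0, 0, -50, 0, 0, 0, -50, 0, 0, 0, -50, 0, 0, 0, -50, 0, 0, 0, -50, 0, 0, 0, -50, 0, 0, 0, -50, 0, 0, 0, -50, 0, 0, 0, -50, 0, 0, 0, -50, 0, 0, 0, -50, 0, 0], fingers=0, force=40)

```text
clock: 2.75
eef_pos: [0.4877, 0.0998, 0.2315]
eef_rot: [[-0.954, -0.3, 0.001], [-0.3, 0.954, 0.0], [-0.001, 0.0, -1.0]]
wrist_force: [0.2, 0.0, -0.2]
opening: 0.003
grip_force: 0.0
```

```bash
python3 -c "
from h import *
st()"
```

```text
t 2.75 tcp ph [ 69.7  60.4 231.5] yaw err -0.1 F ph [ 0.2 -0.  -0.2] open 0.003 grip 0.0
```

Call:
arm_command(moves=[0, -33, 0, 0, 0, -33, 0, 0, 0, 0, 30, 0, 0, 0, 30, 0, 0, 0, 30, 0, 0, 0, 16, 0, 0, 0, 0, 0, 0, 10, 0, 0, 0, 10, 0, 0, 0, 10, 0, 0, 0, 10, 0, 0, 0, 8, 0, 0])

```text
clock: 4.25
eef_pos: [0.4931, 0.0848, 0.1256]
eef_rot: [[-0.954, -0.3, 0.001], [-0.3, 0.954, -0.0], [-0.001, -0.0, -1.0]]
wrist_force: [1.6, -1.8, -0.1]
opening: -0.004
grip_force: 1.0
```

```bash
python3 -c "
from h import *
st(); save(cam('side'),'pics/s3.png')"
```

```text
t 4.25 tcp ph [ 70.3  44.4 125.6] yaw err -0.11 F ph [ 1.  -2.2 -0.1] open -0.004 grip 0.9988584369421005
```

View pics/s3.png

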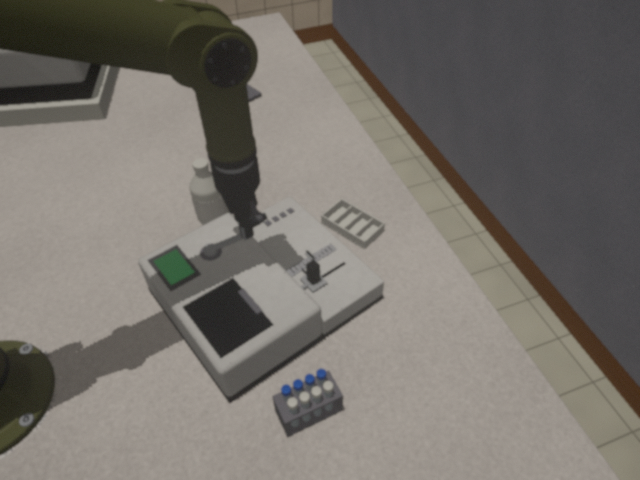

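The side view shows the shut fingers at (247,230), against the post and swinging it with about 2 N. I'll keep pushing, gently near the stop.

Call:
arm_command(moves=[0, 8, 0, 0, 0, 8, 0, 0, 0, 8, 0, 0, 0, 6, 0, 0, 0, 3, 0, 0, 0, 0, 0, 0])

```text
clock: 5.05
eef_pos: [0.4824, 0.1156, 0.125]
eef_rot: [[-0.954, -0.3, -0.001], [-0.3, 0.954, -0.001], [0.001, -0.0, -1.0]]
wrist_force: [-0.5, -3.1, 0.6]
opening: -0.001
grip_force: 1.3
```

```bash
python3 -c "
from h import *
st()"
```

```text
t 5.05 tcp ph [ 69.3  77.  125. ] yaw err -0.1 F ph [-1.4 -2.8  0.6] open -0.001 grip 1.34938582777977
```

Call:
arm_command(moves=[0, 2, 0, 0, 0, 2, 0, 0, 0, 1, 0, 0, 0, 0, 0, 0])

```text
clock: 5.55
eef_pos: [0.4814, 0.1205, 0.1252]
eef_rot: [[-0.954, -0.3, -0.0], [-0.3, 0.954, -0.0], [0.0, -0.0, -1.0]]
wrist_force: [0.2, -3.4, -1.3]
opening: -0.003
grip_force: 1.5
```

```bash
python3 -c "
from h import *
st()"
```

```text
t 5.55 tcp ph [ 69.8  82.  125.2] yaw err -0.1 F ph [-0.8 -3.3 -1.3] open -0.003 grip 1.5307606011629105
```

Call:
arm_command(moves=[0, 2, 0, 0, 0, 1, 0, 0, 0, 0, 0, 0])

```text
clock: 5.92
eef_pos: [0.4806, 0.1229, 0.1253]
eef_rot: [[-0.954, -0.3, -0.0], [-0.3, 0.954, -0.001], [0.0, -0.001, -1.0]]
wrist_force: [-0.6, -5.7, 0.3]
opening: 0.002
grip_force: 2.2
```

```bash
python3 -c "
from h import *
st()"
```

```text
t 5.925 tcp ph [ 69.7  84.6 125.3] yaw err -0.08 F ph [-2.3 -5.2  0.3] open 0.002 grip 2.2003360837697983
```

Call:
arm_command(moves=[0, 1.5, 0, 0, 0, 1, 0, 0, 0, 0, 0, 0])

```text
clock: 6.3
eef_pos: [0.4803, 0.1233, 0.1253]
eef_rot: [[-0.954, -0.298, 0.0], [-0.298, 0.954, -0.003], [0.001, -0.003, -1.0]]
wrist_force: [0.3, -9.2, 0.2]
opening: -0.001
grip_force: 4.3
```

```bash
python3 -c "
from h import *
st()"
```

```text
t 6.3 tcp ph [ 69.6  85.  125.3] yaw err -0.01 F ph [-2.5 -8.9  0.2] open -0.001 grip 4.253908842802048
```

Stop reached: a 2.5 mm command moved it 0.4 mm and the force jumped. Now I'll release the lever and move above the carriage.

Call:
arm_command(moves=[0, 1, 0, 0, 0, 0, 0, 0, 0, -45, 0, 0, 0, -45, 0, 0, 0, -10, 0, 0, 0, 0, -35, 0, 0, 0, -35, 0, -30, -28, -5, 0, -30, -28, 0, 0, 0, 0, 0, 0, 0, 0, 0, 0])

```text
clock: 7.68
eef_pos: [0.5833, -0.0021, 0.2]
eef_rot: [[-0.953, -0.301, -0.0], [-0.301, 0.953, 0.002], [-0.0, 0.002, -1.0]]
wrist_force: [-0.2, -0.4, -0.3]
opening: -0.006
grip_force: 0.0
```

Call:
arm_command(moves=[0, 0, 0, 0, 0, 0, 0, 0, 0, 0, 0, 0, 0, 0, 0, 0], fingers=0.6, force=60)

```text
clock: 8.18
eef_pos: [0.5835, -0.004, 0.2005]
eef_rot: [[-0.954, -0.3, 0.0], [-0.3, 0.954, 0.0], [-0.0, 0.0, -1.0]]
wrist_force: [-0.0, -0.5, -0.3]
opening: 0.601
grip_force: 0.0
```

```bash
python3 -c "
from h import *
st(); c=cam('side'); cv2.imwrite('pics/s4.png',cv2.resize(c['frame'][140:320,150:390],None,fx=3,fy=3)[:,:,::-1])
print(proj(c,O+R@[.068,.0446,.148]))"
```

```text
t 8.175 tcp ph [130.1 -67.3 200.5] yaw err -0.1 F ph [-0.1 -0.4 -0.3] open 0.601 grip 0.0
(np.float64(243.744064504246), np.float64(228.59983146919438))
```

View pics/s4.png

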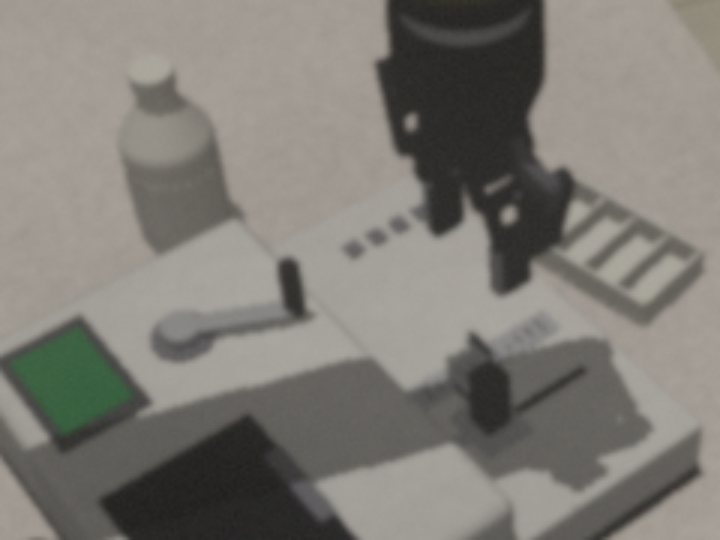

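The lever is back home, with its post at crop (290,265), which is about (247,228) and matches the start. The open fingers sit above the grip. I'll descend and grasp.

Call:
arm_command(moves=[0, -3, 30, 0, 0, 0, 30, 0, 0, 0, 30, 0, 0, 0, 22, 0, 0, 0, 14, 0, 0, 0, 0, 0, 0, 0, 0, 0])

```text
clock: 9.1
eef_pos: [0.5852, -0.007, 0.0753]
eef_rot: [[-0.954, -0.3, 0.002], [-0.3, 0.954, 0.0], [-0.002, -0.0, -1.0]]
wrist_force: [0.1, -0.1, 0.3]
opening: 0.601
grip_force: 0.0
```

Call:
arm_command(moves=[0, 0, 0, 0, 0, 0, 0, 0, 0, 0, 0, 0, 0, 0, 0, 0, 0, 0, 0, 0], fingers=0)

```text
clock: 9.72
eef_pos: [0.585, -0.0069, 0.0753]
eef_rot: [[-0.954, -0.3, 0.001], [-0.3, 0.954, 0.0], [-0.001, 0.0, -1.0]]
wrist_force: [-1.3, 1.2, 5.9]
opening: 0.223
grip_force: 59.8
```

```bash
python3 -c "
from h import *
st()"
```

```text
t 9.725 tcp ph [130.7 -70.5  75.3] yaw err -0.1 F ph [-0.9  1.6  5.9] open 0.223 grip 59.75704908370972
```

The grip is held: the opening is about 20 mm at 60 N. I'll pull most of the way, then measure again.

Call:
arm_command(moves=[-5, 0, 0, 0, -5, 0, 0, 0, -5, 0, 0, 0, -5, 0, 0, 0, -5, 0, 0, 0, -3, 0, 0, 0, 0, 0, 0, 0, 0, 0, 0, 0])

```text
clock: 10.72
eef_pos: [0.6107, 0.0012, 0.0753]
eef_rot: [[-0.954, -0.3, -0.001], [-0.3, 0.954, 0.0], [0.001, 0.0, -1.0]]
wrist_force: [-4.8, -0.6, 7.7]
opening: 0.228
grip_force: 60.3
```

```bash
python3 -c "
from h import *
st(); a=[]
c=cam('top'); s=cam('side')
for q in (c,s):
    print([np.round(proj(q,O+R@np.array(p)),1) for p in((.1613,-.027,.064),(.158,-.034,.062))])
g=lambda q,x,y: cv2.resize(q['frame'][y:y+60,x:x+50],None,fx=8,fy=8,interpolation=2)[:,:,::-1]
cv2.imwrite('pics/b5.png',np.hstack([g(c,290,210),g(s,280,230)]))"
```

```text
t 10.725 tcp ph [157.7 -70.5  75.3] yaw err -0.08 F ph [-4.8  0.8  7.7] open 0.228 grip 60.297818183898926
[array([313.2, 241. ]), array([316.6, 241.6])]
[array([311.1, 258. ]), array([311.9, 261.7])]
```

View pics/b5.png

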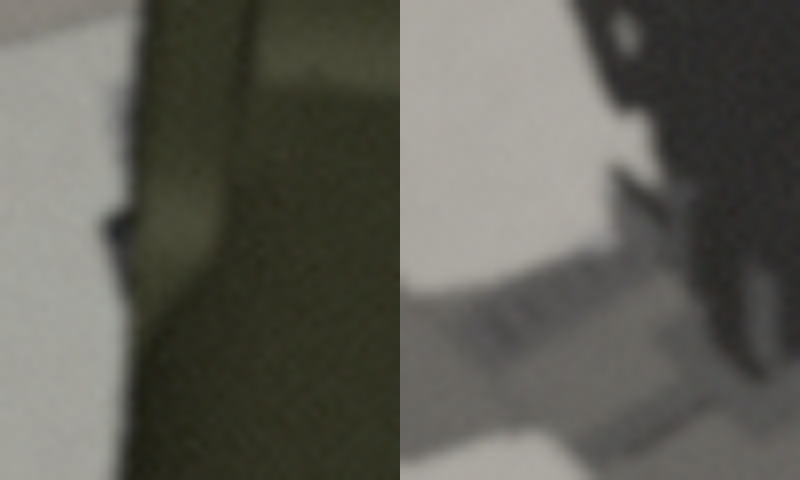

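The arm hides the pointer in the top view, and the finger hides it in the side view. Only the clip's far end shows, at side (306.5,251). So I'll get the needed pull by sub-pixel line fits in the initial frames, and check the carriage's displacement through the TCP.

```bash
cat > fit.py <<'E'
from h import *
def prof(c,g,y,z,x0):
    xs=np.arange(-.009,.0091,.0005)
    uv=np.array([proj(c,O+R@np.array([x0+x,y,z])) for x in xs],np.float32)
    v=cv2.remap(g,uv[None,:,0],uv[None,:,1],cv2.INTER_LINEAR)[0].astype(float)
    d=np.interp(xs,[xs[0],xs[-1]],[np.median(v[:8]),np.median(v[-8:])])-v
    w=np.clip(d-.4*d.max(),0,None); w[np.abs(xs-xs[d.argmax()])>.004]=0
    return (x0+(w*xs).sum()/w.sum())*1000, d.max()
for n,f in(("top","pics/top1.png"),("side","pics/side1.png")):
    c=cam(n); g=cv2.imread(f,0).astype(np.float32)
    for nm,z,x0,ys in(("idx",.064,.1613,np.arange(-26,-6,3)),("ptr",.062,.129,np.arange(-46,-33,2))):
        print(n,nm,[(int(y),*np.round(prof(c,g,y/1000,z,x0),1).tolist()) for y in ys])
E
python3 fit.py
```

```text
top idx [(-26, 162.8, 22.4), (-23, 162.7, 32.1), (-20, 162.6, 36.5), (-17, 162.5, 38.2), (-14, 162.5, 46.8), (-11, 162.5, 52.9), (-8, 162.3, 43.9)]
top ptr [(-46, 129.6, 47.4), (-44, 129.8, 41.3), (-42, 129.7, 42.7), (-40, 129.6, 43.8), (-38, 129.4, 39.5), (-36, 129.5, 30.4), (-34, 129.3, 18.5)]
side idx [(-26, 164.7, 32.9), (-23, 164.8, 32.1), (-20, 164.6, 39.9), (-17, 164.5, 46.4), (-14, 164.6, 46.5), (-11, 164.8, 44.9), (-8, 165.2, 32.2)]
side ptr [(-46, 134.0, 14.2), (-44, 133.0, 15.6), (-42, 132.3, 24.2), (-40, 132.3, 29.5), (-38, 132.5, 24.6), (-36, 132.8, 19.9), (-34, 133.4, 10.8)]
```

Call:
arm_command(moves=[-3, 0, 0, 0, -3, 0, 0, 0, 0, 0, 0, 0, 0, 0, 0, 0, 0, 0, 0, 0])

```text
clock: 11.55
eef_pos: [0.6163, 0.0029, 0.0753]
eef_rot: [[-0.954, -0.3, -0.001], [-0.3, 0.954, 0.0], [0.001, 0.001, -1.0]]
wrist_force: [-5.1, -0.2, 8.4]
opening: 0.225
grip_force: 60.4
```

```bash
python3 -c "
from h import *
st(); s=cam('side'); t=cam('top')
print([np.round(proj(s,O+R@np.array(p)),1) for p in((.1627,-.027,.064),(.1625,-.034,.062),(.1455,-.09,.062),(.1455,-.05,.062))])
f=cv2.convertScaleAbs(s['frame'][235:295,275:345],alpha=1.6)
cv2.imwrite('pics/s6.png',cv2.resize(f,None,fx=10,fy=10,interpolation=2)[:,:,::-1])"
```

```text
t 11.55 tcp ph [163.5 -70.5  75.3] yaw err -0.08 F ph [-4.9  1.3  8.4] open 0.225 grip 60.38294970989227
[array([311.6, 257.7]), array([313.8, 260.6]), array([325.1, 283.2]), array([311.8, 270. ])]
```

View pics/s6.png

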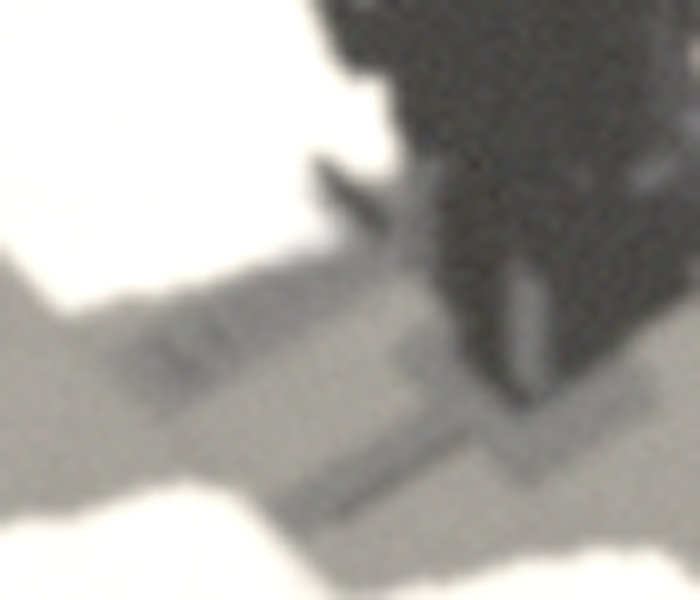

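The plate's bottom corner is visible in the side view at about (327.5,283), and was at (313.6,292.4) at home. The clip has not moved. I'll check the displacement from both corners.

```bash
python3 -c "
from h import *
s=cam('side')
p=lambda u,v: ph(ray(s,u,v,.062))
print(p(327.5,283),p(313.6,292.4),p(315,270.5),p(301,278)); st()"
```

```text
[149.2 -92.4  62. ] [116.3 -93.5  62. ] [149.4 -54.6  62. ] [118.3 -52.6  62. ]
t 11.7 tcp ph [163.5 -70.5  75.3] yaw err -0.08 F ph [-4.8  1.9  8.5] open 0.223 grip 60.3825706243515
```

```bash
python3 -c "
from h import *
print(env.job_done())"
```

```text
the job is handed in; nothing more can be done
None
```

The job is handed in: the lever was swung to its stop and sprang back home, and the gripper is holding the carriage about 32.8 mm out, where the start-frame fits put the index (32.3–33.0 mm). The finger hid the pointer at the end, so I checked the distance by arm travel and roughly by the plate's corners instead of seeing the two marks line up.

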